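Load a ring into the indexing carousel and advance it one click

ROBOT

A 6-joint arm with a two-finger parallel gripper is mounted at the origin on the work surface. World frame = base frame: x ahead of the robot, y to its left, z up, the work surface at z = 0. Lengths are in mm, angles in rad, forces in N, time in s.
With the tool pointing down it reaches from about 350 to 875 mm from the base axis. Payload 4.2 kg.
Tool frame: the origin (TCP) lies on the mounting face of the last link; the fingertips stand 173 mm ahead of it and the grasp point (between the pads) lies 155 mm ahead of it (tcp_to_grasp is the distance from the TCP to the grasp point, in mm); z points along the fingers, y is the direction in which the jaws open and shut (so a half turn about z gives the same grasp; the last joint's range is limited). The gripper opens to 85 mm and grips with 20 to 120 N. Pads are 22 mm wide; open, the fingers measure 114 mm over their backs; the gripper's body (76 mm by 85 mm) begins 54 mm behind the grasp point. The pads swing forward as they close: fully open they stand 13 mm farther back than shut.
Start: joints at [-1.018, 0.385, 0.008, 0, -1.194, -0.259], TCP at [181.011, -598.193, 404.712] pointing down, gripper open.
Joint ranges: [-3.14, 3.14], [-1.21, 2.06], [-1.07, 1.41], [-3.16, 2.05], [-2.99, -0.16], [-3.1, 3.1]. Speed limits (rad/s): [2.79, 2.79, 3.14, 3.14, 3.14, 3.14].

INTERFACE

Orientations are given as a unit quaternion [x, y, z, w].
In Python, from bench import * gives the robot as it stands. The module is installed in compiled form; this text tells all that it offers.
- The arm moves only by the tool apply_moves, never from a script. Its arguments are lists of equal length, an entry for each row: "fingers": the closure, from 0 (fully open) to 1 (shut); "dp": the shift along the world's x, y, z in cm, a list of three; "yaw": the turn about the world's z in degrees. A call has 1 to 10 rows; each row is the pose to reach, as a shift and turn from the pose measured when the call began; what a row does not reach only later rows make up. A row lasts 1/10 s, in which the tool goes at most 50 mm and 8.59 degrees, less where a joint would pass 70% of its speed; a pose out of reach is approached as far as the arm can. A call with a gripper value outside its range is refused whole. The fingers move at their own pace and stop on an object; the grip force is fixed at half the most. Time passes only in rows, so rows that repeat a pose let the fingers close. It gives the time, the measured TCP pose, the force and the opening at its end, in the units of the state.
- read_state(): the state, without advancing time (a new reading comes with each control period).
- get_image(name): name is "scene" or "side" or "wrist"; returns a dict with "color" (420x560x3 uint8, blue, green, red), "mtx" (3x3 intrinsics, pixels), "k1" (the pictures are not rectified: a ray, as slopes to the right and down, at radius r is drawn at 1 + k1 r^2 times it, then the intrinsics apply), "camera_from_world" (4x4, takes a point from world to camera coordinates); the wrist camera has in their place "tool_from_camera" (4x4, takes a point from camera to tool coordinates, whose origin is the TCP and whose axes are the flange's). Camera axes: x right, y down, z forward; pixel columns grow to the right and rows downward; lengths in mm; the calibration is good to about 2 mm. A picture is of the moment at which its call begins: read the wrist's pose just before it. There is no depth.
- job_done(): hands the job in, once; it reports no verdict.
The state is a dict: "clock": time; "joints": joint angles; "joint_vel": joint speeds; "joint_efforts": joint torques, N m; "position": TCP position; "ee_rot": TCP orientation; "contact_force": force on the tool from outside, world axes, zero at the start; "wrist_torque": the same for the moment, N m; "gripper_width": finger opening in mm.
Only numpy, scipy, OpenCV 4.12 (cv2) and the standard library are available. Lean on these libraries where they do the work, as an engineer would, in place of code of your own. Each camera call takes 0.05 s, during which the arm holds its last target. There are 200 camera calls.

TASK

Pick up the loose ring holder with the red stone and set it down, upright and without dropping it, in the empty pocket of the carousel that stands at the white tab. Once it sits there and is let go, turn the carousel (the orange bar is its handle) exactly one click anticlockwise seen from above, the way the arrow points, so that this pocket stops at the green tab.

Things in the scene. Friction and masses are not known exactly. Their poses are not given: they have to be found in the camera images.
- ruby_holder: Loose ring holder with the red stone: upright wooden plug 32 mm in diameter, 56 mm high, red cap disc to 60 mm, upright gold ring and red stone to 84 mm; about 90 g. Origin: centre of the underside, z up. Grip the plug across, any yaw, best 48 mm above the underside, ring between the fingers. Like holders with blue and green stones stand 75 mm or more away, centre to centre.
- load_pocket (a point): Centre of the floor, 31 mm above the table, of the pocket that starts at the white tab; turns with the carousel. Black cup 21 mm deep, 42 mm wide at the floor, 54 mm at the mouth, 80 mm from the carousel's axis; x axis points level to that axis, z up. Both neighbour pockets (60 degrees off) are empty; other holders' tops are at 115 mm. Close fingers along y here: the bar's post is at +x.
- turn_bar (a point): Middle of the top of the orange turning bar, on the carousel's vertical axis, 145 mm above the table. The bar is 16 mm thick along this point's x, 64 mm long along its y, 30 mm high, on a 28 mm post, and turns with the carousel. Pinch it from above across its thickness and twist; fingertips up to 25 mm below its top pass over all the holders.
- carousel (a joint): Angle of the carousel (240 mm disc on a fixed 280 mm base), rad, positive anticlockwise from above; starts at 0 with load_pocket at the white tab. One click is 1.047 rad, to the green tab. A detent holds it at each multiple of 1.047, resists with up to about 0.15 N m, pulls on to the next stop beyond half way, and centres it within 2 degrees when let go.

How it is judged:
By the outcome, as a careful person would: the job done as asked, in the order asked, and still so for the second after the job is handed in, with the robot touching nothing.
It also fails if it takes over 48 s, if anything falls off the work surface, if the arm or the gripper's body presses on something with over 40 N, if the wrist force passes 120 N, or if a joint passes its speed limit or range.

## Working session

There is one attempt and no reset: what is moved stays moved. The work goes in short steps, Python scripts to look and compute and a tool call to move; the robot and the scene stay as the last step left them, time stands still between calls to the robot, and variables do not carry over. Pictures are saved under pics/ and viewed, about 8 in all and at most 12, crops included, and the job is handed in when it is done.

Besides the shell and the picture viewer there is one more tool, called after ">>>" as name(argument=value, ...) on one line, values as JSON. apply_moves: Moves the arm, as the interface text tells. Its arguments: {"type":"object","properties":{"fingers":{"type":"array","items":{"type":"number"}},"dp":{"type":"array","items":{"type":"array","items":{"type":"number"}}},"yaw":{"type":"array","items":{"type":"number"}}},"required":["fingers","dp","yaw"]}

```bash
mkdir -p pics
cat > h.py <<'E'
from bench import *
import numpy as np, cv2
def cam(im):
    return np.array(im["camera_from_world"]),np.array(im["mtx"]),im["k1"]
def ray(im,u,v):
    T,K,k=cam(im); x=np.array([(u-K[0,2])/K[0,0],(v-K[1,2])/K[1,1]])
    s=x.copy()
    for _ in range(30): s=x/(1+k*(s@s))
    d=T[:3,:3].T@np.r_[s,1]; o=-T[:3,:3].T@T[:3,3]; return o,d
def onz(im,u,v,z):
    o,d=ray(im,u,v); return o+d*(z-o[2])/d[2]
def proj(im,p):
    T,K,k=cam(im); c=T[:3,:3]@p+T[:3,3]; s=c[:2]/c[2]; s=s*(1+k*(s@s)); return K[0,0]*s[0]+K[0,2],K[1,1]*s[1]+K[1,2]
def wristT(im,st):
    from scipy.spatial.transform import Rotation as R
    W=np.eye(4);W[:3,:3]=R.from_quat(st["ee_rot"]).as_matrix();W[:3,3]=st["position"]
    im["camera_from_world"]=np.linalg.inv(W@np.array(im["tool_from_camera"])); return im
E
python3 - <<'E'
from h import *
import pickle
st=read_state();print(st)
d={n:get_image(n) for n in("scene","side","wrist")}
d["wrist"]=wristT(d["wrist"],st)
pickle.dump(d,open("d0.pkl","wb"))
for n in d:
    cv2.imwrite(f"pics/{n}0.png",d[n]["color"])
    o,_=ray(d[n],280,210);print(n,o,onz(d[n],280,210,0))
E
```

```text
{'clock': 0.0, 'joints': array([-1.01837391e+00,  3.85561833e-01,  6.61814428e-03, -5.06863014e-04,
       -1.19403189e+00, -2.58562943e-01]), 'joint_vel': array([-0.00192421,  0.0001623 , -0.00048455, -0.00039856, -0.00074621,
       -0.00076882]), 'joint_efforts': array([-7.26508715e-04, -3.92285872e+01,  1.88400489e+01,  4.18620408e+00,
       -4.66934434e-03, -5.77477820e-06]), 'position': array([ 180.9804907 , -598.00205599,  403.61381728]), 'ee_rot': array([-1.46309066e-01,  9.89238300e-01,  1.09418497e-03, -2.13373629e-04]), 'contact_force': array([ 3.33441161e-01,  4.04241584e-01, -8.07248344e-05]), 'wrist_torque': array([ 0.02270443, -0.01522966,  0.043779  ]), 'gripper_width': 85.27214192432331}
scene [1115.94831878  151.02829901  630.02319708] [350.52093859  81.60757301   0.        ]
side [190.81009496 664.39684977 686.18234503] [558.52807939 -55.03953286   0.        ]
wrist [ 117.33127458 -616.41791359  373.09701648] [ 211.84224818 -591.40475662    0.        ]
```

View pics/scene0.png

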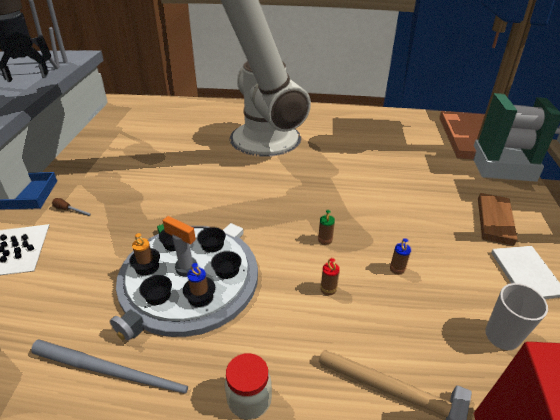

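View pics/side0.png

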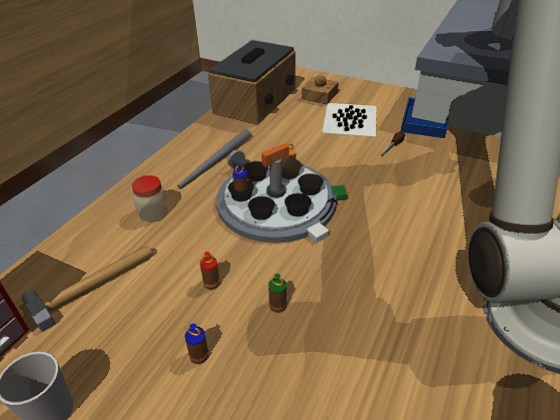

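The scene view shows the ruby at about (330,277), the carousel near (187,275), the white tab at (233,232) and the green tab at (161,228). In the side view the ruby is at (209,270), the carousel centre at (277,197), the white tab at (317,232) and the green tab at (339,192). Next I'll zoom in and measure.

Run:
```python
from h import *
import pickle
d=pickle.load(open("d0.pkl","rb"))
S,D=d["scene"],d["side"]
def z(im,x,y,w,h,W,H):return cv2.resize(im["color"][y:y+h,x:x+w],(W,H),interpolation=cv2.INTER_CUBIC)
a=z(S,110,210,160,120,480,360);b=z(S,310,250,40,50,288,360)
c=z(D,210,140,160,120,320,240);e=z(D,190,240,40,50,192,240)
im=np.zeros((600,768,3),np.uint8);im[:360,:480]=a;im[:360,480:]=b;im[360:,:320]=c;im[360:,320:512]=e
cv2.imwrite("pics/z0.png",im)
def tri(a,b):
    o1,d1=ray(S,*a);o2,d2=ray(D,*b)
    t=np.linalg.lstsq(np.c_[d1,-d2],o2-o1,rcond=None)[0];p=o1+d1*t[0];q=o2+d2*t[1];return (p+q)/2,np.linalg.norm(p-q)
def seg(im,box,lo,hi):
    x,y,w,h=box;hsv=cv2.cvtColor(im["color"][y:y+h,x:x+w],cv2.COLOR_BGR2HSV)
    m=cv2.inRange(hsv,lo,hi);v,u=np.nonzero(m);return u+x,v+y
for n,bs,bd,lo,hi in [("red",(310,250,40,30),(190,240,40,35),(0,180,90),(5,255,255)),("bar",(158,212,40,32),(255,138,45,30),(6,200,150),(14,255,255)),("white",(215,218,35,25),(300,215,35,30),(0,0,190),(180,40,255)),("green",(150,218,20,18),(325,180,30,25),(50,120,40),(85,255,255))]:
    r=[]
    for im,bx in((S,bs),(D,bd)):
        u,v=seg(im,bx,lo,hi); r.append((u.mean(),v.mean())); print(n,len(u),u.min(),u.max(),v.min(),v.max(),np.round(r[-1],1))
    print(tri(*r))
```

```text
red 43 323 338 258 275 [331.7 266.4]
red 162 200 216 252 269 [207.8 262.3]
(array([578.89773018, 201.24291311,  60.78484879]), np.float64(0.9247574672088825))
bar 207 163 194 217 242 [180.1 226. ]
bar 108 262 294 144 155 [276.  149.8]
(array([581.3314094 , -79.23330363, 139.48579061]), np.float64(6.98320271970036))
white 221 223 242 223 242 [231.5 232.3]
white 186 300 327 215 236 [315.3 227.3]
(array([456.3864584 , -16.80199849,  16.17170035]), np.float64(4.932999734196828))
green 38 157 163 225 233 [160.3 228.3]
green 170 331 346 186 199 [339.2 192. ]
(array([ 458.32869462, -175.7486229 ,    6.28262468]), np.float64(8.44560869189293))
```

View pics/z0.png

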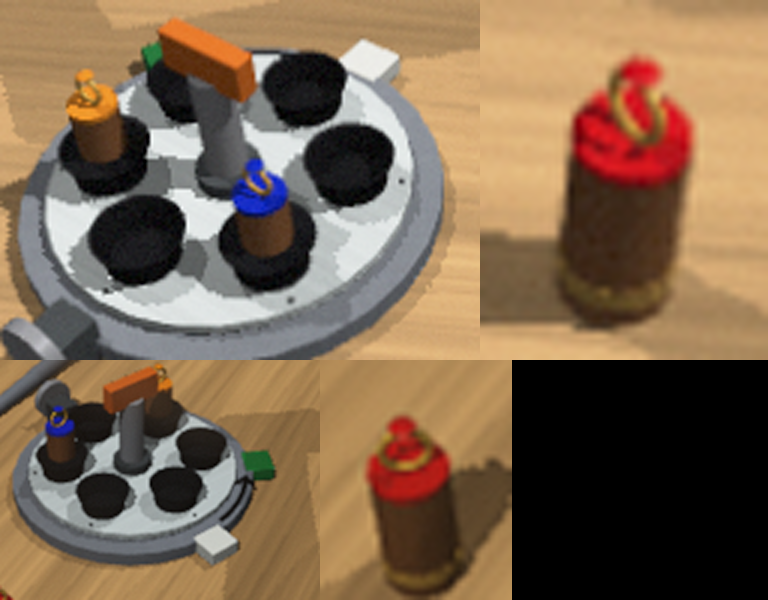

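The crops show both neighbour pockets empty, and the ring holder stands clear. I'll fly over the carousel for a wrist look on the way to the ruby.

>>> apply_moves(fingers=[0,0,0,0,0,0,0,0,0,0], dp=[[38,52,6],[38,52,6],[38,52,6],[38,52,6],[38,52,6],[38,52,6],[38,52,6],[38,52,6],[38,52,6],[38,52,6]], yaw=[0,0,0,0,0,0,0,0,0,0])

```text
clock: 1.15
position: [475.3, -194.2, 450.7]
ee_rot: [-0.146, 0.989, 0.001, -0.0]
contact_force: [0.5, 0.1, -0.3]
gripper_width: 85.6
```

>>> apply_moves(fingers=[0,0,0,0,0], dp=[[8.5,11.4,1],[8.5,11.4,1],[8.5,11.4,1],[8.5,11.4,1],[8.5,11.4,1]], yaw=[0,0,0,0,0])

```text
clock: 1.65
position: [560.7, -79.2, 459.9]
ee_rot: [-0.147, 0.989, 0.001, -0.001]
contact_force: [0.3, -0.6, -0.8]
gripper_width: 85.2
```

Run:
```python
from h import *
import pickle
st=read_state();im=wristT(get_image("wrist"),st);pickle.dump(im,open("w1.pkl","wb"))
print(st["position"],im["mtx"],im["k1"])
cv2.imwrite("pics/w1.png",cv2.resize(im["color"],(800,600),interpolation=cv2.INTER_CUBIC))
```

```text
[560.72507659 -79.22938061 459.88631373] [[331.20120833   0.         283.36178348]
 [  0.         331.20120833 213.37448004]
 [  0.           0.           1.        ]] -0.05659707297455443
```

View pics/w1.png

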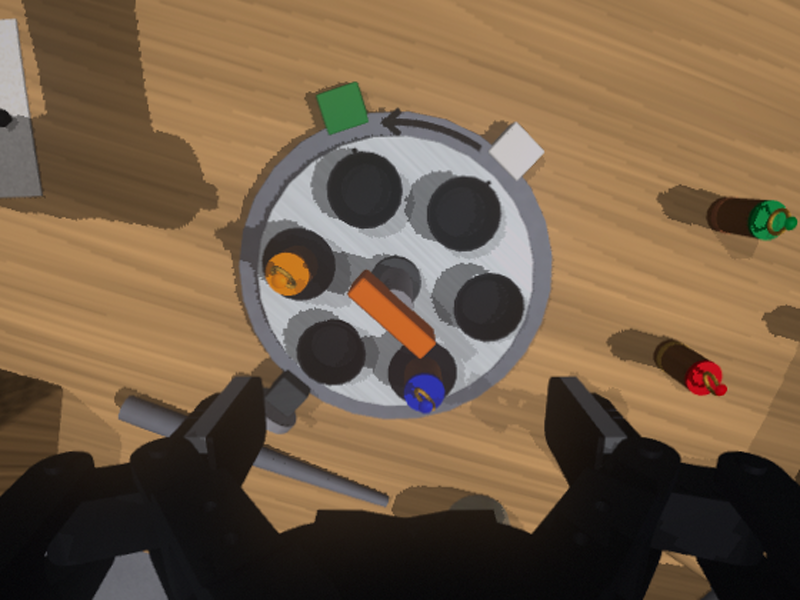

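The wrist view is clean. In 800x600 pixels the load pocket by the white tab is at (464,213), its neighbours at (365,189) and (489,306), the far pocket at (331,352), the bar centre at (393,314), and the ruby cap at (704,377).

```bash
cat > fit.py <<'E'
from h import *
import pickle
from scipy.optimize import least_squares
d=pickle.load(open("d0.pkl","rb"));W=pickle.load(open("w1.pkl","rb"))
s=560/800
hsv=cv2.cvtColor(W["color"],cv2.COLOR_BGR2HSV)
m=cv2.inRange(hsv,(0,0,0),(180,255,62))
px=[]
for u,v in [(464,213),(365,189),(331,352),(489,306)]:
    u,v=u*s,v*s; mm=np.zeros_like(m);cv2.circle(mm,(int(u),int(v)),29,255,-1);mm&=m
    n,l,_,_=cv2.connectedComponentsWithStats(mm);c,_=cv2.findContours((l==l[int(v),int(u)]).astype(np.uint8),cv2.RETR_EXTERNAL,cv2.CHAIN_APPROX_NONE)
    e=cv2.fitEllipse(max(c,key=len));px.append(e[0]);p=onz(W,*e[0],52);print(np.round(e[0],1),np.round(e[1],1),np.round(p,1))
P=np.array([onz(W,*p,52)[:2] for p in px])
k=np.radians([0,60,180,-60])  # anticlockwise from load pocket
def f(q):return np.r_[P[:,0]-q[0]-80*np.cos(q[2]+k),P[:,1]-q[1]-80*np.sin(q[2]+k)]
best=min((least_squares(f,[575,-85,a]) for a in np.linspace(0,6,7)),key=lambda r:r.cost)
q=best.x;print("axis",q,np.degrees(q[2]),"res",np.round(best.fun,1)); print("load",q[:2]+80*np.array([np.cos(q[2]),np.sin(q[2])]))
h2=cv2.inRange(hsv,(5,190,150),(13,255,255));h2[:, :240]=0
v,u=np.nonzero(h2);c=np.c_[u,v].astype(np.float32);r=cv2.minAreaRect(c);print("bar rect",r)
b=np.array([onz(W,*p,145)[:2] for p in cv2.boxPoints(r)]);print(b.mean(0),np.linalg.norm(np.diff(b,axis=0),axis=1),np.degrees(np.arctan2(*(b[1]-b[0])[::-1])),np.degrees(np.arctan2(*(b[2]-b[1])[::-1])))
def red(im,box):
    x,y,w,h=box;hh=cv2.cvtColor(im["color"][y:y+h,x:x+w],cv2.COLOR_BGR2HSV);mk=cv2.inRange(hh,(0,170,70),(5,255,255))|cv2.inRange(hh,(174,170,70),(180,255,255))
    v,u=np.nonzero(mk);return (u.min()+u.max())/2+x,(v.min()+v.max())/2+y
for n,im,bx in(("S",d["scene"],(315,255,30,26)),("D",d["side"],(195,245,28,28)),("W",W,(470,245,45,40))):
    a=red(im,bx);print("ruby",n,np.round(a,1),onz(im,*a,66))
# cross-view overlay of result
out=[]
for im,(x,y,w,h) in((d["scene"],(110,205,250,105)),(d["side"],(190,135,170,160))):
    c=im["color"].copy();z=4 if w>200 else 4
    c=cv2.resize(c[y:y+h,x:x+w],None,fx=3,fy=3,interpolation=cv2.INTER_CUBIC)
    for j in range(6):
        t=np.linspace(0,2*np.pi,40);a=q[2]+j*np.pi/3
        pts=[proj(im,np.array([q[0]+80*np.cos(a)+27*np.cos(g),q[1]+80*np.sin(a)+27*np.sin(g),52])) for g in t]
        cv2.polylines(c,[np.int32((np.array(pts)-[x,y]+.5)*3)],True,(0,255,255) if j else (255,0,255))
    out.append(c)
H=max(o.shape[0] for o in out);out=[cv2.copyMakeBorder(o,0,H-o.shape[0],0,0,0) for o in out]
o=np.hstack(out);cv2.imwrite("pics/ov.png",cv2.resize(o,None,fx=min(1,800/o.shape[1]),fy=min(1,800/o.shape[1])))
E
python3 fit.py
```

```text
[324.1 149.1] [49.4 51.2] [509.8 -45.5  52. ]
[254.5 132.5] [50.5 52.7] [ 515.2 -125.4   52. ]
[231.5 246.1] [44.1 46.8] [ 652.7 -115.8   52. ]
[341.6 214.5] [45.3 47.8] [576.1  -1.2  52. ]
axis [581.39119349 -80.77543479   8.96840691] 513.8518649509322 res [ 0.2  0.2 -0.5  0.1 -0.  -0.   0.2 -0.2]
load [509.57858074 -45.51995791]
bar rect ((369.378173828125, 248.68992614746094), (264.94317626953125, 42.97486877441406), 15.354419708251953)
[580.27157096  17.28378478] [ 39.93991666 250.70826823  44.63093174] -179.64397752804643 91.26890059010603
ruby S [330.5 266.5] [584.03721556 198.11935681  66.        ]
ruby D [208.  260.5] [578.00214106 201.62427321  66.        ]
ruby W [494. 264.] [577.48480979 195.7919674   66.        ]
```

View pics/ov.png

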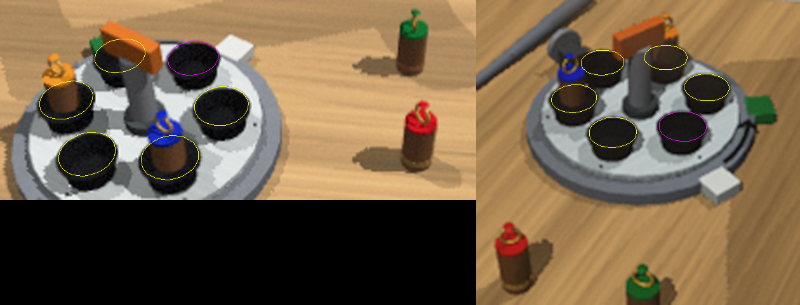

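The fit puts the axis at (581.4,-80.8) and the load pocket at (509.6,-45.5), with a pocket angle of 153.85°; residuals are under 0.5 mm and the overlay agrees in both views. Next I'll go above the ruby, turning -43° to match the pocket's y axis.

>>> apply_moves(fingers=[0,0,0,0,0,0,0,0], dp=[[1.9,27.8,-6],[1.9,27.8,-6],[1.9,27.8,-6],[1.9,27.8,-6],[1.9,27.8,-6],[1.9,27.8,-6],[1.9,27.8,-6],[1.9,27.8,-6]], yaw=[-43,-43,-43,-43,-43,-43,-43,-43])

```text
clock: 2.5
position: [579.0, 197.5, 399.6]
ee_rot: [0.226, 0.974, 0.001, -0.001]
contact_force: [1.1, 0.0, 0.2]
gripper_width: 85.4
```

Run:
```python
from h import *
import pickle
from scipy.spatial.transform import Rotation as R
st=read_state();im=wristT(get_image("wrist"),st);pickle.dump(im,open("w2.pkl","wb"))
y=R.from_quat(st["ee_rot"]).as_matrix();print(st["position"],np.degrees(np.arctan2(y[1,1],y[0,1])),y[:,2])
cv2.imwrite("pics/w2.png",im["color"])
```

```text
[578.9754304  197.46626424 399.63940157] 63.87936519583463 [-0.0016033   0.00154632 -0.99999752]
```

View pics/w2.png

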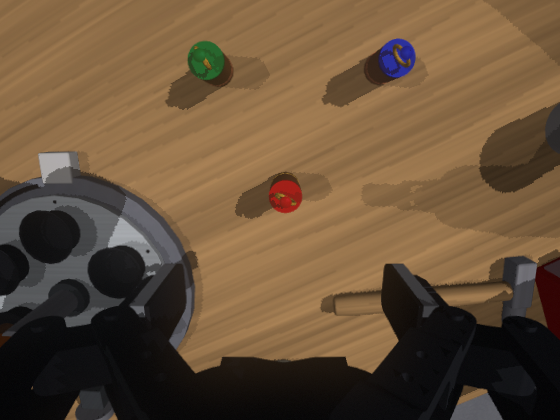

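The ruby cap is at (285,195) with no neighbours along the jaw line (horizontal in the image).

Run:
```python
from h import *
import pickle
im=pickle.load(open("w2.pkl","rb"));h=cv2.cvtColor(im["color"],cv2.COLOR_BGR2HSV)
m=cv2.inRange(h,(0,170,70),(5,255,255))|cv2.inRange(h,(174,170,70),(180,255,255));m[:, :255]=0;m[:,320:]=0;m[:160]=0;m[230:]=0
c=max(cv2.findContours(m,cv2.RETR_EXTERNAL,cv2.CHAIN_APPROX_NONE)[0],key=len)
e=cv2.fitEllipse(cv2.convexHull(c));(u,v),r=cv2.minEnclosingCircle(c);print(e,u,v,r)
for z in(58,60):print(onz(im,*e[0],z),onz(im,u,v,z))
for z in (0,48):print("expected grasp px at TCP axis",z,proj(im,np.array([578.98,197.47,z])))
```

```text
((285.05377197265625, 195.8777313232422), (32.86682891845703, 32.91417694091797), 0.8000609278678894) 285.0 195.9375 16.60970115661621
[580.18051184 199.59281917  58.        ] [580.21049759 199.52073547  58.        ]
[579.78887445 199.77143883  60.        ] [579.81866752 199.6998183   60.        ]
expected grasp px at TCP axis 0 (np.float64(282.6093794064908), np.float64(184.939950544265))
expected grasp px at TCP axis 48 (np.float64(282.53599917024314), np.float64(193.60637875713837))
```

>>> apply_moves(fingers=[0,0,0,0,0,0,0], dp=[[0.1,0.2,-5],[0.1,0.2,-10],[0.1,0.2,-14],[0.1,0.2,-17],[0.1,0.2,-19],[0.1,0.2,-19.7],[0.1,0.2,-19.7]], yaw=[0,0,0,0,0,0,0])

```text
clock: 3.25
position: [580.3, 197.1, 203.2]
ee_rot: [0.227, 0.974, 0.0, -0.001]
contact_force: [0.2, 0.5, 0.3]
gripper_width: 85.4
```

>>> apply_moves(fingers=[1,1,1,1,1,1,1,1,1,1], dp=[[0,0,0],[0,0,0],[0,0,0],[0,0,0],[0,0,0],[0,0,0],[0,0,0],[0,0,0],[0,0,0],[0,0,0]], yaw=[0,0,0,0,0,0,0,0,0,0])

```text
clock: 4.25
position: [580.7, 197.4, 204.4]
ee_rot: [0.227, 0.974, 0.001, -0.0]
contact_force: [-0.4, 0.0, 4.9]
gripper_width: 30.2
```

>>> apply_moves(fingers=[1,1,1,1,1,1], dp=[[0,0,2],[0,0,5],[0,0,10],[0,0,13],[0,0,14],[0,0,14]], yaw=[0,0,0,0,0,0])

```text
clock: 4.85
position: [580.6, 197.5, 345.4]
ee_rot: [0.227, 0.974, 0.002, 0.001]
contact_force: [-0.2, 0.0, -0.4]
gripper_width: 30.2
```

```bash
cat > look.py <<'E'
from h import *
import sys
tag=sys.argv[1];st=read_state();print(st["position"],st["contact_force"],st["gripper_width"])
g=st["position"]-np.array([0,0,155-0.])
o=[]
for n in("scene","side"):
    im=get_image(n);u,v=proj(im,g);x=int(min(max(u-50,0),460));y=int(min(max(v-40,0),340));c=cv2.resize(im["color"][y:y+80,x:x+100],None,fx=4,fy=4,interpolation=cv2.INTER_CUBIC);print(n,x,y);o.append(c)
im=wristT(get_image("wrist"),st)["color"];
o=np.hstack(o);w=cv2.resize(im,(373,280));w2=np.zeros((280,800,3),np.uint8);w2[:,:373]=w
w2[:,400:800]=cv2.resize(im[180:390,130:430],(400,280))
cv2.imwrite(f"pics/{tag}.png",np.vstack([o,w2]))
E
python3 look.py lift
```

```text
[580.55247261 197.50441798 345.41165   ] [-0.21004821  0.03556687 -0.39007079] 30.16437891150204
scene 286 173
side 149 167
```

View pics/lift.png

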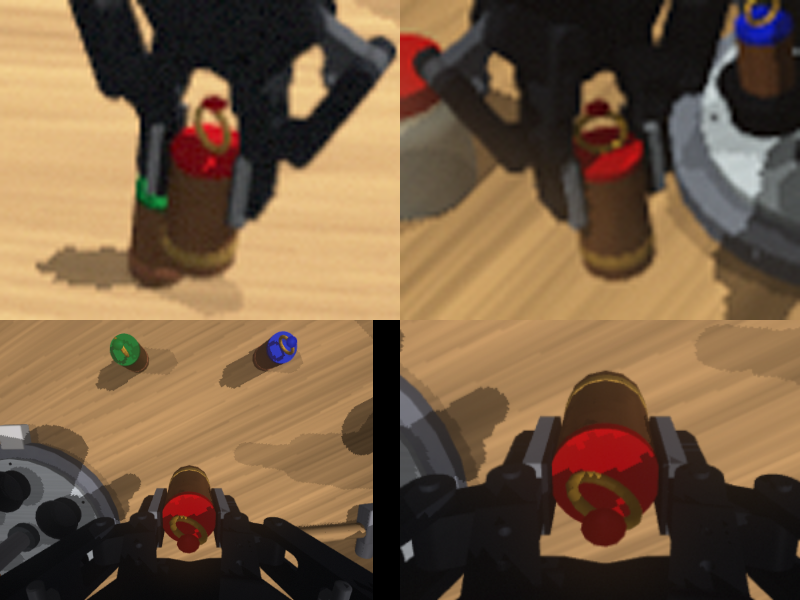

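It is held upright between the pads, cap flush and ring clear. Now over to the pocket.

>>> apply_moves(fingers=[1,1,1,1,1,1,1,1,1,1], dp=[[-1,-3,1],[-2,-6,1.5],[-3,-10,1.5],[-4.2,-14,1.5],[-5.3,-18,1.5],[-6,-21,1.5],[-6.6,-23,1.5],[-7,-24.3,1],[-7,-24.3,0],[-7,-24.3,0]], yaw=[0,0,0,0,0,0,0,0,0,0])

```text
clock: 6.0
position: [509.6, -45.7, 339.2]
ee_rot: [0.228, 0.974, -0.001, -0.004]
contact_force: [-1.1, 0.7, -1.0]
gripper_width: 30.6
```

```bash
python3 look.py over
python3 - <<'E'
from h import *
st=read_state();im=wristT(get_image("wrist"),st);h=cv2.cvtColor(im["color"],cv2.COLOR_BGR2HSV)
m=cv2.inRange(h,(0,170,60),(6,255,255))|cv2.inRange(h,(174,170,60),(180,255,255))
n,l,s,_=cv2.connectedComponentsWithStats(m);i=1+np.argmax(s[1:,4]);v,u=np.nonzero(l==i);print(s[i])
# widest rows of cap give centre line
w=[(u[v==r].max()-u[v==r].min(),r,(u[v==r].max()+u[v==r].min())/2) for r in np.unique(v)]
w=sorted(w)[-5:];r=np.mean([a[1] for a in w]);c=np.mean([a[2] for a in w]);print(w,onz(im,c,r,st["position"][2]-204.4+60),st["position"])
z=52;print("pocket px",proj(im,np.array([509.6,-45.5,52.])))
E
```

```text
[509.58015723 -45.6875854  339.1890484 ] [-1.1338513   0.71700833 -0.98336295] 30.581562488793217
scene 154 142
side 249 109
[ 244  258   80   92 4557]
[(np.int64(79), np.int64(300), np.float64(283.5)), (np.int64(79), np.int64(301), np.float64(283.5)), (np.int64(79), np.int64(302), np.float64(283.5)), (np.int64(79), np.int64(303), np.float64(283.5)), (np.int64(79), np.int64(304), np.float64(283.5))] [509.96549023 -44.42588089 196.95064738] [510.49058984 -45.00852303 341.35064738]
pocket px (np.float64(282.45906528891334), np.float64(209.3207872417567))
```

View pics/over.png

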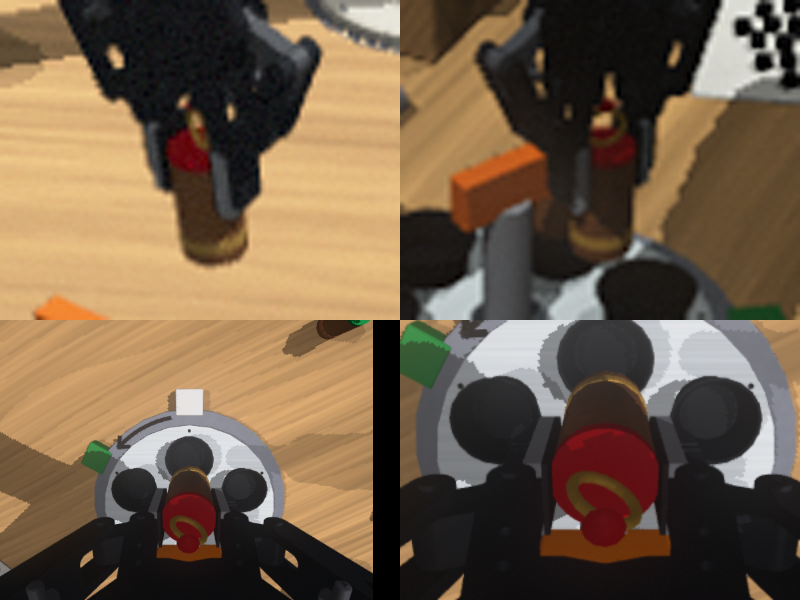

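The holder hangs over the pocket aligned with the white tab, about 1 mm off. Lowering most of the way.

>>> apply_moves(fingers=[1,1,1,1,1,1,1], dp=[[0,-0.1,-3],[0,-0.1,-6],[0,-0.1,-8],[0,-0.1,-9],[0,-0.1,-9.7],[0,-0.1,-10],[0,-0.1,-10]], yaw=[0,0,0,0,0,0,0])

```text
clock: 6.9
position: [510.9, -45.8, 242.1]
ee_rot: [0.226, 0.974, -0.0, -0.001]
contact_force: [-1.0, 1.1, -1.1]
gripper_width: 30.7
```

>>> apply_moves(fingers=[1,1,1,1], dp=[[0,0,-0.1],[0,0,-0.2],[0,0,-0.3],[0,0,-0.3]], yaw=[0,0,0,0])

```text
clock: 7.3
position: [510.8, -45.9, 239.2]
ee_rot: [0.227, 0.974, -0.0, -0.001]
contact_force: [-0.2, -1.1, -1.3]
gripper_width: 30.5
```

>>> apply_moves(fingers=[1,1,1,1], dp=[[0,0,-0.1],[0,0,-0.2],[0,0,-0.3],[0,0,-0.3]], yaw=[0,0,0,0])

```text
clock: 7.7
position: [510.7, -45.9, 236.0]
ee_rot: [0.227, 0.974, -0.0, -0.002]
contact_force: [0.8, 0.8, -0.7]
gripper_width: 30.5
```

>>> apply_moves(fingers=[1,1], dp=[[0,0,-0.1],[0,0,-0.1]], yaw=[0,0])

```text
clock: 7.9
position: [510.9, -45.9, 235.4]
ee_rot: [0.226, 0.974, -0.0, -0.001]
contact_force: [-0.2, -0.7, 2.2]
gripper_width: 30.4
```

>>> apply_moves(fingers=[1,1,1], dp=[[0,0,-0.05],[0,0,-0.1],[0,0,-0.1]], yaw=[0,0,0])

```text
clock: 8.2
position: [510.9, -45.8, 235.3]
ee_rot: [0.226, 0.974, -0.001, -0.001]
contact_force: [-2.3, 0.4, 7.8]
gripper_width: 30.2
```

Contact confirmed at the expected height; releasing.

>>> apply_moves(fingers=[0.55,0.45,0.35,0.2,0.1,0,0,0], dp=[[0,0,0],[0,0,0],[0,0,0],[0,0,0],[0,0,0],[0,0,0],[0,0,0],[0,0,0]], yaw=[0,0,0,0,0,0,0,0])

```text
clock: 9.0
position: [510.9, -45.8, 235.3]
ee_rot: [0.226, 0.974, -0.001, -0.001]
contact_force: [-0.2, 0.1, -0.5]
gripper_width: 85.2
```

>>> apply_moves(fingers=[0,0,0,0,0,0,0], dp=[[0,0,1],[0,0,4],[0,0,8],[0,0,12],[0,0,16],[0,0,17],[0,0,17]], yaw=[0,0,0,0,0,0,0])

```text
clock: 9.7
position: [510.9, -45.8, 407.9]
ee_rot: [0.226, 0.974, 0.001, 0.001]
contact_force: [0.3, -0.3, -0.5]
gripper_width: 85.4
```

```bash
python3 look.py placed
python3 - <<'E'
from h import *
import pickle
st=read_state();print(st["joints"]);im=wristT(get_image("wrist"),st);pickle.dump(im,open("w3.pkl","wb"))
E
```

```text
[510.88545199 -45.84733846 407.91436606] [ 0.25615026 -0.32159095 -0.51622848] 85.39587431990407
scene 149 110
side 249 77
[ 2.27267800e-01  1.94978339e-01 -2.63356665e-01 -8.93943376e-04
 -1.11834806e+00 -2.25432869e+00]
```

View pics/placed.png

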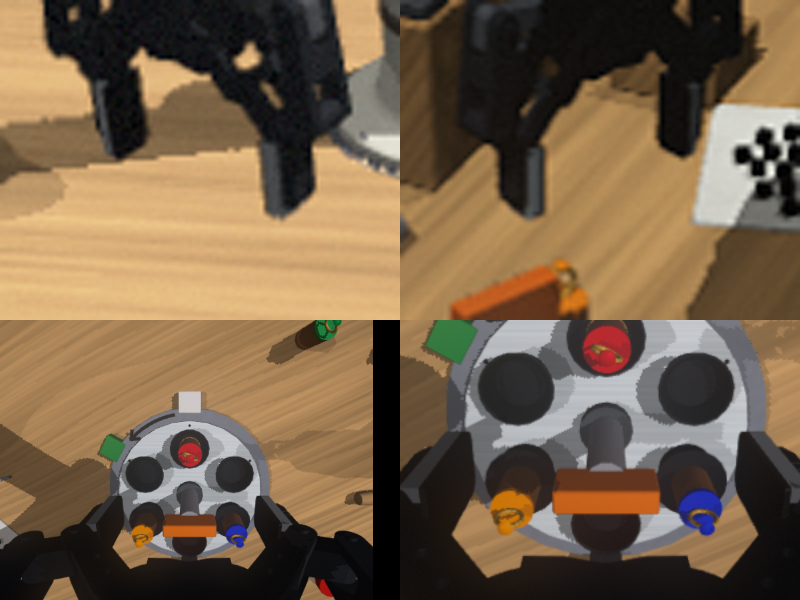

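The ruby stands upright in the load pocket with the carousel still at the white tab. The bar lies parallel to the jaws, so I'll turn +90° and move over the axis.

>>> apply_moves(fingers=[0,0,0,0,0,0,0,0,0,0], dp=[[1,-0.5,0],[2,-1,0],[3,-1.5,0],[4,-2,0],[5,-2.5,0],[6,-3,0],[7.05,-3.5,0],[7.05,-3.5,0],[7.05,-3.5,0],[7.05,-3.5,0]], yaw=[8,16,24,32,40,48,56,64,72,80])

```text
clock: 10.9
position: [581.1, -80.9, 401.3]
ee_rot: [-0.455, 0.89, -0.002, -0.004]
contact_force: [-0.3, -0.4, 0.8]
gripper_width: 85.7
```

>>> apply_moves(fingers=[0,0,0,0], dp=[[0,0,0],[0,0,0],[0,0,0],[0,0,0]], yaw=[8,10,10,10])

```text
clock: 11.3
position: [581.1, -81.0, 400.0]
ee_rot: [-0.531, 0.848, -0.002, -0.004]
contact_force: [-0.3, -0.0, -0.5]
gripper_width: 85.4
```

Run:
```python
from h import *
from scipy.spatial.transform import Rotation as R
st=read_state();y=R.from_quat(st["ee_rot"]).as_matrix();print(st["position"],np.degrees(np.arctan2(y[1,1],y[0,1])))
im=wristT(get_image("wrist"),st);h=cv2.cvtColor(im["color"],cv2.COLOR_BGR2HSV)
m=cv2.inRange(h,(5,190,150),(13,255,255));n,l,s,_=cv2.connectedComponentsWithStats(m);i=1+np.argmax(s[1:,4])
v,u=np.nonzero(l==i);r=cv2.minAreaRect(np.c_[u,v].astype(np.float32));print(r)
b=np.array([onz(im,*p,145)[:2] for p in cv2.boxPoints(r)]);print(b.mean(0),np.diff(b,axis=0),np.degrees(np.arctan2(*(b[1]-b[0])[::-1])))
```

```text
[581.13770588 -80.95092071 399.99084809] 154.09765418509747
((282.0, 223.0), (82.0, 20.0), 90.0)
[581.85449606 -80.27917489] [[-12.34253707   5.98655378]
 [ 26.0729769   54.69412309]
 [ 13.18726751  -6.3951388 ]] 154.1250239568478
```

The bar centre and yaw agree within 1 mm and 0.3°. Descending and pinching.

>>> apply_moves(fingers=[0,0,0,0,0,0], dp=[[0,0,-3],[0,0,-6],[0,0,-9],[0,0,-10],[0,0,-10.3],[0,0,-10.3]], yaw=[0,0,0,0,0,0])

```text
clock: 11.95
position: [581.6, -80.9, 298.0]
ee_rot: [-0.531, 0.847, -0.002, -0.004]
contact_force: [1.0, -0.5, 1.2]
gripper_width: 85.8
```

>>> apply_moves(fingers=[1,1,1,1,1,1,1,1,1,1], dp=[[0,0,0],[0,0,0],[0,0,0],[0,0,0],[0,0,0],[0,0,0],[0,0,0],[0,0,0],[0,0,0],[0,0,0]], yaw=[0,0,0,0,0,0,0,0,0,0])

```text
clock: 12.95
position: [581.7, -80.9, 298.6]
ee_rot: [-0.531, 0.847, -0.003, -0.004]
contact_force: [-1.7, 1.3, 5.3]
gripper_width: 14.8
```

>>> apply_moves(fingers=[1,1,1,1,1,1,1,1,1,1], dp=[[0,0,0],[0,0,0],[0,0,0],[0,0,0],[0,0,0],[0,0,0],[0,0,0],[0,0,0],[0,0,0],[0,0,0]], yaw=[2,5,8,11,14,17,20,23,26,29])

```text
clock: 13.95
position: [581.7, -80.9, 298.6]
ee_rot: [0.727, -0.687, 0.003, 0.003]
contact_force: [-1.1, 0.7, 3.4]
gripper_width: 14.5
```

Run:
```python
from h import *
from scipy.spatial.transform import Rotation as R
st=read_state();y=R.from_quat(st["ee_rot"]).as_matrix();print(st["position"],np.degrees(np.arctan2(y[1,1],y[0,1])),st["wrist_torque"],st["contact_force"])
```

```text
[581.72269568 -80.906648   298.5714308 ] -176.75905364218175 [ 0.08533066  0.26596543 -0.09013152] [-1.13378337  0.67844511  3.37084322]
```

>>> apply_moves(fingers=[1,1,1,1,1,1,1,1,1,1], dp=[[0,0,0],[0,0,0],[0,0,0],[0,0,0],[0,0,0],[0,0,0],[0,0,0],[0,0,0],[0,0,0],[0,0,0]], yaw=[3,6,10,14,18,22,26,29,30.6,30.6])

```text
clock: 14.95
position: [581.8, -81.0, 298.6]
ee_rot: [0.882, -0.471, 0.004, 0.002]
contact_force: [-1.0, 0.3, 3.5]
gripper_width: 14.6
```

```bash
cat > ang.py <<'E'
from h import *
from scipy.spatial.transform import Rotation as R
import sys
st=read_state();y=R.from_quat(st["ee_rot"]).as_matrix();print(st["position"],np.degrees(np.arctan2(y[1,1],y[0,1]))%360,st["wrist_torque"],st["contact_force"])
S=get_image("scene");D=get_image("side");W=get_image("wrist")
a=cv2.resize(S["color"][195:340,100:290],(400,305),interpolation=cv2.INTER_CUBIC);b=cv2.resize(D["color"][110:255,190:380],(400,305),interpolation=cv2.INTER_CUBIC)
w=np.zeros((290,800,3),np.uint8);w[:,:386]=cv2.resize(W["color"],(386,290))
cv2.imwrite(f"pics/{sys.argv[1]}.png",np.vstack([np.hstack([a,b]),w]))
E
python3 ang.py turned
```

```text
[581.7563805  -80.95426744 298.56836437] 213.82573868936504 [ 0.00685416  0.26939731 -0.04558681] [-1.04464156  0.31976659  3.54416409]
```

View pics/turned.png

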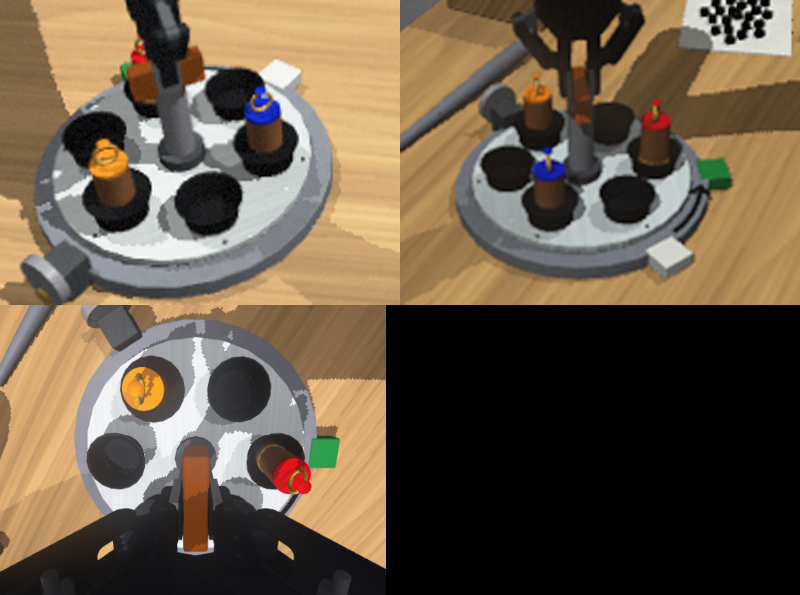

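The ruby is upright at the green tab. Releasing, then rising clear.

>>> apply_moves(fingers=[0.7,0.5,0.3,0,0,0,0,0], dp=[[0,0,0],[0,0,0],[0,0,0],[0,0,0],[0,0,0],[0,0,0],[0,0,0],[0,0,0]], yaw=[0,0,0,0,0,0,0,0])

```text
clock: 15.9
position: [581.7, -81.0, 298.6]
ee_rot: [0.882, -0.471, 0.004, 0.002]
contact_force: [0.4, -0.4, -0.8]
gripper_width: 85.3
```

>>> apply_moves(fingers=[0,0,0,0,0,0,0,0,0,0], dp=[[0,0,2],[0,0,6],[0,0,10],[0,0,14],[0,0,16],[0,0,16],[0,0,16],[0,0,16],[0,0,16],[0,0,16]], yaw=[0,0,0,0,0,0,0,0,0,0])

```text
clock: 16.9
position: [581.8, -81.0, 457.4]
ee_rot: [0.882, -0.471, 0.003, 0.002]
contact_force: [0.8, 0.2, -0.8]
gripper_width: 85.7
```

```bash
python3 ang.py final
python3 - <<'E'
from h import *
st=read_state();im=wristT(get_image("wrist"),st);h=cv2.cvtColor(im["color"],cv2.COLOR_BGR2HSV)
m=cv2.inRange(h,(5,190,150),(13,255,255));n,l,s,_=cv2.connectedComponentsWithStats(m);i=1+np.argmax(s[1:,4])
v,u=np.nonzero(l==i);r=cv2.minAreaRect(np.c_[u,v].astype(np.float32))
b=np.array([onz(im,*p,145)[:2] for p in cv2.boxPoints(r)]);d=np.diff(b,axis=0);print("bar",r,b.mean(0),np.degrees(np.arctan2(d[:,1],d[:,0]))%180)
E
```

```text
[581.8145876  -80.96448288 457.42995476] 213.79753498854058 [ 0.04411603 -0.02131373  0.03405427] [ 0.81447839  0.23827576 -0.79508057]
bar ((283.0, 204.0), (66.0, 16.0), 90.0) [582.17906087 -80.29157855] [ 33.83701356 124.16388879  33.84500752]
```

View pics/final.png

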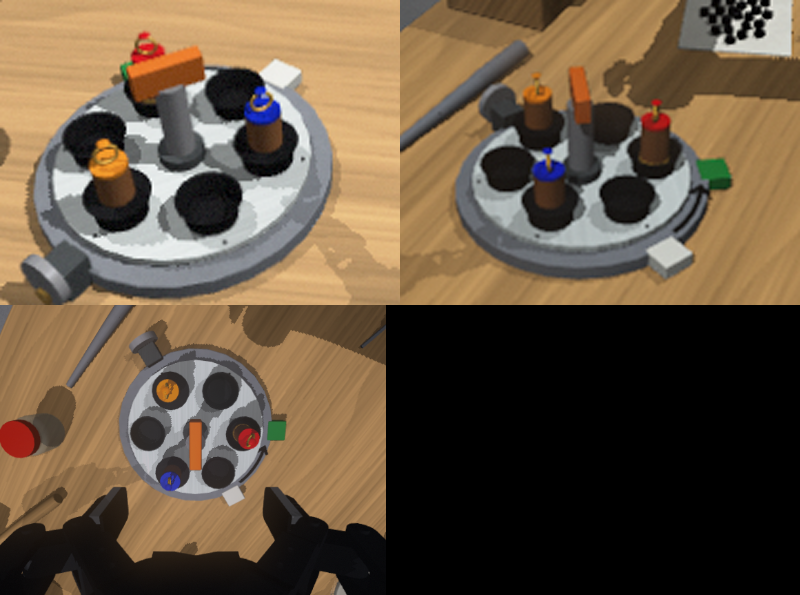

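The bar is at 33.84°, against 33.85° expected (153.85° + 60° − 180°). The ruby stands upright at the green tab, and the gripper is clear.

```bash
python3 -c "
from bench import *
print(job_done())"
```

```text
the job is handed in; nothing more can be done
None
```

I put the red-stone holder in the empty pocket at the white tab and let it go. I then turned the carousel one click anticlockwise by its bar, released it and raised the arm clear, handing in at about 17 s of the 48 s allowed.

**Final checks:**
- **Angle:** after release the bar measured 33.84°, against 33.85° expected for one click.
- **Holder:** all three cameras show it upright in its pocket at the green tab, with the other carousel holders still standing.
- **Forces:** the highest contact force I read between moves was about 8 N, when setting the holder down.

**Small disagreements:** the finger opening read about 30 mm on the 32 mm plug and 15 mm on the 16 mm bar. The cameras placed the ruby up to about 6 mm apart at first, so I gripped using the close wrist view. No check failed.

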